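# Close the bangle case and tuck its flap

## Robot

A 6-joint arm with a two-finger parallel gripper is mounted at the origin on the work surface. World frame = base frame: x ahead of the robot, y to its left, z up, the work surface at z = 0. Lengths are in mm, angles in rad, forces in N, time in s.
With the tool pointing down it reaches from about 400 to 925 mm from the base axis. Payload 12.5 kg.
Tool frame: the origin (TCP) lies on the mounting face of the last link; the fingertips stand 190 mm ahead of it and the grasp point (between the pads) lies 171 mm ahead of it; z points along the fingers, y is the line along which they close (so a half turn about z gives the same grasp; the last joint's range is limited). The gripper opens to 95 mm and grips with 3 to 60 N. Pads are 20 mm wide; open, the fingers measure 119 mm over their backs; the gripper's body (75 mm by 180 mm) begins 59 mm behind the grasp point.
Start: joints at [-1.21, 0.491, 1.559, -0, 1.092, -0.106], TCP at [281.288, -558.124, 404.761] pointing down, gripper open.
Joint ranges: [-3.1, 3.1], [-0.84, 2.19], [0.05, 2.79], [-1.13, 4.28], [0.06, 2.93], [-2.69, 2.69]. Speed limits (rad/s): [2.22, 2.22, 2.79, 3.14, 3.14, 3.14].

## Interface

Orientations are given as [roll, pitch, yaw] about the fixed x, y, z axes, in that order (R = Rz(yaw) Ry(pitch) Rx(roll)).
In Python, from cell import env gives the robot as it stands.
- The arm moves only by the tool carry_out, never from a script. Its argument "series" is a list of rows, each a list of 5 numbers: the shift along the tool's x, y, z in m, then the turn about the tool's z in degrees, then the opening, from 0 (shut) to 1 (fully open). A call has 1 to 20 rows; each row is the pose to reach, as a shift and turn from the pose commanded when the call began, along the tool's axes at that moment; what a row does not reach only later rows make up. A row lasts 1/8 s, in which the tool goes at most 62.5 mm and 10.7 degrees, less where a joint would pass 70% of its speed; a pose out of reach is approached as far as the arm can. A call with a gripper value outside its range is refused whole. The fingers move at their own pace and stop on an object; the grip force is fixed at half the most. Time passes only in rows, so rows that repeat a pose let the fingers close. It gives the time, the measured TCP pose, the force, the opening and the grip force at its end, in the units of the state.
- env.state(): the state, without advancing time (a new reading comes with each control period).
- env.read_camera(name): name is "side" or "top"; returns (picture, depth): 400x640x3 uint8, red, green, blue; 400x640 float32, mm along the optical axis (not along the pixel's ray), 0 where there is no reading.
- env.get_calibration(name): a dict with "intrinsics" (3x3 intrinsics, pixels), "cam_to_world" (4x4, takes a point from camera to world coordinates). Camera axes: x right, y up, looking along -z (the intrinsics and any distortion apply to the point x, -y, -z); pixel columns grow to the right and rows downward; lengths in mm; the calibration is good to about 2 mm. A picture is of the moment at which its call begins. get_calibration takes no time and is no camera call.
- env.job_done(): hands the job in; it is judged then, once.
The state is a dict: "t": time; "joints": joint angles; "qvel": joint speeds; "tau": joint torques, N m; "eef_pos": TCP position; "tcp_rot": TCP orientation; "ft_force": force on the tool from outside, world axes, zero at the start; "moment": the same for the moment, N m; "opening": opening from 0.0 (shut) to 1.0 (fully open); "grip_force": force on a finger pad.
Only numpy, scipy, OpenCV 4.12 (cv2) and the standard library are available. Lean on these libraries where they do the work, as an engineer would, in place of code of your own. Each camera call takes 0.05 s, during which the arm holds its last target. There are 200 camera calls.

## Task

Close the wooden bangle case on the market stall: push the open pink flap over until it lies flat on the case, then push it by its dark ridge so that its free edge slides all the way beneath the brass lip. Do not lift the case or shove it along the counter, and leave the flask, the tub of bangles and the loose bangle as they are.

Things in the scene. Friction and masses are not known exactly. Their poses are not given: they have to be found in the camera images.
- case: Open dark wooden jewellery case, 140 (x) x 120 (y) mm, side walls 40 mm high, 0.95 kg with its contents, standing loose on the counter (slides if pushed with more than about 5 N). Three bangles are fixed to a black pad inside, below the walls' tops. Origin: centre of its underside, z up. Its +x side carries the hinge, its -x side the brass lip.
- hinge_line (a point): Middle of the hinge axis, which runs along the case's y axis: 60 mm from the case's centre towards its +x side, 43 mm above the counter.
- lip_edge (a point): Middle of the lower inner edge of the brass retaining lip. The lip is a 120 mm long, 14 mm deep bar on the case's -x wall that overhangs the inside; its top is about 54 mm above the counter, its underside 49 mm in the outer half, slanting up as a lead-in to 52.5 mm at this inner edge. The flat flap's top face is 45 mm above the counter, so it slides in with 4 mm to spare.
- flap_edge (a point): Middle of the free edge of the pink flap, at half its thickness. The flap is a rigid panel 4 mm thick and 100 mm wide (along the hinge); its free edge is 110 mm from the hinge axis, plus the value of joint flap_slide.
- rib_top (a point): Middle of the top of the dark ridge on the flap's outer face (the face that is up when closed): 80 mm long parallel to the hinge, 8 mm thick, 10 mm high above the face, its middle 70 mm from the hinge axis (plus flap_slide). When the flap is flat the face is 45 mm and the ridge's top 55 mm above the counter.
- flap_fold (a joint): Angle of the flap in rad: 0 lying flat on the case, 1.57 standing upright, above that leaning back away from the case to a stop at 2.1. A stiff hinge: it stays where it is left, and needs about 0.5 to 1 N at its free end.
- flap_slide (a joint): How far in m the flap has been slid in its own plane, away from the hinge: 0 drawn back, 0.015 the stop. It has a friction of about 2 N and stays where it is left. With the flap flat, the free edge is short of the lip's overhang by 6 mm at 0, and lies 9 mm beneath it at 0.015. If slid out before it is flat, the edge catches on top of the lip.
- flask: Bystander: black flask, 70 mm across, 190 mm tall, 0.5 kg, beside the case. Origin: centre of its underside.
- tub: Bystander: clear plastic tub of bangles, 130 x 100 x 55 mm, 0.4 kg, on the other side of the case. Origin: centre of its underside.
- bangle: Bystander: gold bangle lying flat, 68 mm across, 12 mm high, beyond the hinge side of the case. Origin: centre of its underside.

How it is judged (in metres and radians):
On the way, in this order (a step that is already met when the one before it is completed fails the run):
1. the flap is folded down on the case, its edge not yet beneath the lip (value of joint flap_fold below 0.2 rad and value of joint flap_slide below 0.009 m), for 0.05 s.
2. the flap's edge is tucked beneath the lip (value of joint flap_fold below 0.06 rad and value of joint flap_slide above 0.011 m and x of flap_edge in the frame of case below -0.061 m and z of flap_edge in the frame of case below 0.049 m), for 0.2 s.
At the end, for the whole second after the job is handed in: The flap lies flat (fold below 0.06 rad) with its free edge at least 5 mm beneath the lip (slid at least 11 mm) and lower than the lip's underside; the case, upright and at rest, and the upright flask, tub and bangle are each within 30 mm of where they started (all of step 2 and distance of each of case, flask, tub, bangle from where it was at the start of the episode below 0.03 m and angle between case's own z axis and vertical below 0.1 rad and angle between each of flask, tub, bangle's own z axis and vertical below 0.2 rad and velocity of joint flap_slide below 0.005 m/s and linear speed of case below 0.01 m/s); the robot touches nothing.
It fails at once if the case is lifted, tipped, or shoved more than 30 mm (height (world z) of case above 0.012 m or angle between case's own z axis and vertical above 0.15 rad or distance of case from where it was at the start of the episode above 0.03 m).
It fails at once if the black flask is lifted, tipped or moved more than 30 mm (height (world z) of flask above 0.015 m or angle between flask's own z axis and vertical above 0.25 rad or distance of flask from where it was at the start of the episode above 0.03 m).
It fails at once if the clear tub is lifted, tipped or moved more than 30 mm (height (world z) of tub above 0.015 m or angle between tub's own z axis and vertical above 0.25 rad or distance of tub from where it was at the start of the episode above 0.03 m).
It fails at once if the loose bangle is lifted, tipped or moved more than 30 mm (height (world z) of bangle above 0.015 m or angle between bangle's own z axis and vertical above 0.25 rad or distance of bangle from where it was at the start of the episode above 0.03 m).
It also fails if it takes over 48 s, if anything falls off the work surface, if the arm or the gripper's body presses on something with over 40 N, if the wrist force passes 120 N, or if a joint passes its speed limit or range.

## Working session

There is one attempt and no reset: what is moved stays moved. The work goes in short steps, Python scripts to look and compute and a tool call to move; the robot and the scene stay as the last step left them, time stands still between calls to the robot, and variables do not carry over. Pictures are saved under pics/ and viewed, at most 10 in all, crops included, and the job is handed in when it is done.

Besides the shell and the picture viewer there is one more tool, called after "Request:" as name([rows], argument=value, ...), one row to a line, values as JSON. carry_out: Moves the arm, as the interface text tells. Its arguments: {"type":"object","properties":{"series":{"type":"array","items":{"type":"array","items":{"type":"number"}}}},"required":["series"]}

```bash
mkdir -p pics; cat > h.py <<'E'
import numpy as np,cv2
from cell import env
def grab(n,f):
    p,d=env.read_camera(n); cv2.imwrite(f'pics/{f}.png',p[:,:,::-1]); np.savez(f'{f}.npz',p=p,d=d); return p,d
def cloud(n,d):
    c=env.get_calibration(n);K=np.array(c['intrinsics']);T=np.array(c['cam_to_world'])
    v,u=np.mgrid[:d.shape[0],:d.shape[1]]
    P=np.stack([(u-K[0,2])/K[0,0]*d,-(v-K[1,2])/K[1,1]*d,-d],-1)
    return P@T[:3,:3].T+T[:3,3]
E
python3 - <<'E'
from h import *
for n in('top','side'):
    p,d=grab(n,n+'0'); c=env.get_calibration(n); print(n,c)
print(env.state())
E
```

```text
top {'intrinsics': array([[438.06915834,   0.        , 318.81861813],
       [  0.        , 438.06915834, 203.58475864],
       [  0.        ,   0.        ,   1.        ]]), 'cam_to_world': array([[-6.88985119e-04,  9.86804357e-01, -1.61915678e-01,
         4.21841734e+02],
       [-9.99995073e-01, -1.83994513e-04,  3.13382338e-03,
         5.52913673e+01],
       [ 3.06267897e-03,  1.61917039e-01,  9.86799621e-01,
         9.59580099e+02],
       [ 0.00000000e+00,  0.00000000e+00,  0.00000000e+00,
         1.00000000e+00]])}
side {'intrinsics': array([[420.38136257,   0.        , 322.12487122],
       [  0.        , 420.38136257, 206.06106169],
       [  0.        ,   0.        ,   1.        ]]), 'cam_to_world': array([[-7.93085761e-01,  4.14138375e-01, -4.46659134e-01,
         1.50667613e+02],
       [-6.09109478e-01, -5.38277000e-01,  5.82446148e-01,
         5.58837044e+02],
       [ 7.86962943e-04,  7.33994058e-01,  6.79155434e-01,
         7.17034501e+02],
       [ 0.00000000e+00,  0.00000000e+00,  0.00000000e+00,
         1.00000000e+00]])}
{'t': 0.1, 'joints': array([-1.20960983e+00,  4.91512557e-01,  1.55942047e+00,  6.08923160e-06,
        1.09169319e+00, -1.05597918e-01]), 'qvel': array([-2.02701791e-03, -1.71828393e-03, -2.69725868e-03, -8.97666468e-04,
       -1.33103812e-04, -8.39816645e-05]), 'tau': array([ 3.17583348e-03, -6.13622832e+01, -2.58604020e+01,  6.94439281e-02,
        4.70294617e-02, -5.79726679e-05]), 'eef_pos': array([ 281.27070652, -558.09526287,  404.20082754]), 'tcp_rot': array([-3.14056542e+00, -1.14309337e-04,  4.66781543e-01]), 'ft_force': array([ 0.67958381,  0.43797505, -0.56380367]), 'moment': array([ 0.05564745, -0.01496957, -0.00903409]), 'grip_force': 0.0, 'opening': 1.0003773610265945}
```

View pics/top0.png

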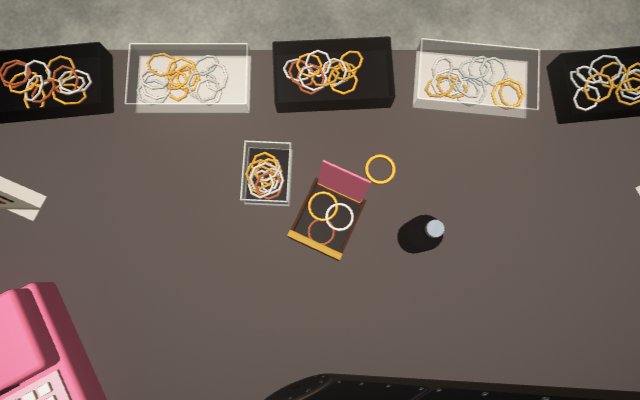

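View pics/side0.png

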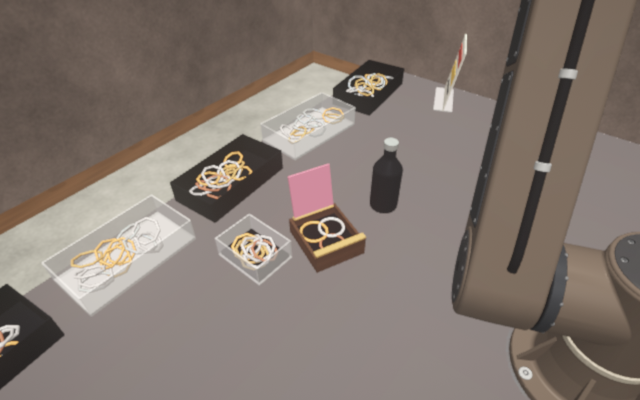

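```bash
python3 - <<'E'
from h import *
z=np.load('top0.npz');p,d=z['p'],z['d'];W=cloud('top',d)
s=np.load('side0.npz');ps,ds=s['p'],s['d'];S=cloud('side',ds)
def rep(n,P):
    print(n,len(P),'min',np.percentile(P,2,0).round(),'max',np.percentile(P,98,0).round(),'med',np.median(P,0).round(1))
def sel(W,p,u0,u1,v0,v1,f):
    m=np.zeros(p.shape[:2],bool);m[v0:v1,u0:u1]=True
    h=cv2.cvtColor(p,cv2.COLOR_RGB2HSV).astype(int);return W[m&f(h,W)],m&f(h,W)
# lip: rectangle of brass
P,m=sel(W,p,280,350,225,265,lambda h,W:(h[...,0]>15)&(h[...,0]<30)&(h[...,1]>120)&(W[...,2]>47))
rep('lip',P); r=cv2.minAreaRect(P[:,:2].astype(np.float32));print(r,cv2.boxPoints(r).round(1).tolist())
# case above 30
P,m=sel(W,p,280,375,180,265,lambda h,W:(W[...,2]>30)&(W[...,2]<60));rep('case>30',P)
r=cv2.minAreaRect(P[:,:2].astype(np.float32));print(r,cv2.boxPoints(r).round(1).tolist())
pk=lambda h,W:(h[...,0]>165)&(h[...,1]>70)&(W[...,2]>50)
P,m=sel(W,p,300,380,150,205,pk);rep('flaptop',P)
Q,m=sel(S,ps,270,345,150,225,pk);rep('flapside',Q)
for X in(P,Q):
    c=X.mean(0);u,sv,vt=np.linalg.svd(X-c);print('n',vt[2].round(3),'rms',sv[2]/len(X)**.5,'c',c.round(1))
P,m=sel(W,p,395,450,210,260,lambda h,W:(W[...,2]>15)&(W[...,2]<300));rep('flask',P)
Q,m=sel(S,ps,360,410,130,215,lambda h,W:(W[...,2]>15)&(W[...,2]<300));rep('flaskS',Q)
P,m=sel(W,p,238,295,138,208,lambda h,W:(W[...,2]>15)&(W[...,2]<100));rep('tub',P)
P,m=sel(W,p,362,400,150,190,lambda h,W:(h[...,0]>15)&(h[...,0]<30)&(h[...,1]>120)&(W[...,2]<30));rep('bangle',P)
E
```

```text
lip 418 min [459.  11.  50.] max [513. 114.  56.] med [485.9  62.4  53. ]
((485.5091857910156, 62.15730667114258), (110.21009826660156, 66.26880645751953), 37.314998626708984) [[421.6000061035156, 55.099998474121094], [461.79998779296875, 2.4000000953674316], [549.4000244140625, 69.19999694824219], [509.20001220703125, 121.9000015258789]]
case>30 1077 min [461. -39.  34.] max [621. 131.  58.] med [522.9  52.1  50. ]
((556.1331176757812, 66.3095703125), (186.09629821777344, 139.3391571044922), 65.09161376953125) [[453.79998779296875, 11.300000190734863], [580.0999755859375, -47.400001525878906], [658.5, 121.4000015258789], [532.0999755859375, 180.0]]
flaptop 1146 min [582. -39.  53.] max [633.  50. 152.] med [607.6   6.1 109.9]
flapside 1665 min [580. -38.  53.] max [631.  51. 151.] med [606.6   7.5 104.6]
n [-0.891  0.429 -0.148] rms 12.060342498438198 c [606.6   6.  112.6]
n [-0.895 -0.102 -0.433] rms 23.059423790404438 c [604.2   9.9 106.9]
flask 1343 min [ 471. -174.   25.] max [ 534. -118.  191.] med [ 498.8 -138.9  129.5]
flaskS 1669 min [ 469. -164.   20.] max [ 529. -118.  190.] med [ 492.8 -132.5  106.2]
tub 2063 min [576. 116.  15.] max [705. 216.  56.] med [636.8 170.9  37.8]
bangle 311 min [ 624. -115.   -3.] max [689. -51.  14.] med [657.8 -82.9  10.5]
```

```bash
python3 - <<'E'
from h import *
z=np.load('top0.npz');p,d=z['p'],z['d'];W=cloud('top',d)
s=np.load('side0.npz');ps,ds=s['p'],s['d'];S=cloud('side',ds)
def yaw(P):
    vx,vy,x,y=cv2.fitLine(P[:,:2].astype(np.float32),cv2.DIST_WELSCH,0,.01,.01).ravel()
    a=np.degrees(np.arctan2(vy,vx))%180-90;return round(a,2),round(x,1),round(y,1)
def sel(W,p,box,f):
    u0,u1,v0,v1=box;m=np.zeros(p.shape[:2],np.uint8);h=cv2.cvtColor(p,cv2.COLOR_RGB2HSV).astype(int)
    m[v0:v1,u0:u1]=f(h,W)[v0:v1,u0:u1];m=cv2.erode(m,np.ones((3,3)));return W[m>0]
lip=lambda h,W:(h[...,0]>15)&(h[...,0]<30)&(h[...,1]>120)&(abs(W[...,2]-53)<5)
pk=lambda h,W:(h[...,0]>165)&(h[...,1]>70)&(W[...,2]>50)
A=sel(W,p,(280,350,225,265),lip);B=sel(S,ps,(305,370,230,265),lip)
F=sel(W,p,(300,380,150,205),pk);G=sel(S,ps,(270,345,150,225),pk)
for X in(A,B):print('lip',yaw(X),len(X),np.median(X,0).round(1))
for X in(F,G):
    for lo in range(50,160,15):
        Y=X[(X[:,2]>=lo)&(X[:,2]<lo+15)]
        if len(Y)>10:print(lo,len(Y),yaw(Y),np.median(Y,0).round(1))
a=np.radians(-27.7);ex=np.array([np.cos(a),np.sin(a)]);ey=np.array([-ex[1],ex[0]])
for n,X in(('lipT',A),('lipS',B),('flT',F),('flS',G)):
    q=X[:,:2];print(n,'x',np.percentile(q@ex,[3,50,97]).round(1),'y',np.percentile(q@ey,[3,50,97]).round(1))
for n,q in(('flask',[495,-146]),('tub',[640,166]),('bangle',[657,-83])):print(n,np.dot(q,ex),np.dot(q,ey))
E
```

```text
lip (np.float32(-24.74), np.float32(485.1), np.float32(61.6)) 238 [484.   59.3  52.9]Traceback (most recent call last):
  File "<stdin>", line 14, in <module>
  File "<stdin>", line 5, in yaw
cv2.error: OpenCV(4.12.0) /io/opencv/modules/imgproc/src/linefit.cpp:50: error: (-215:Assertion failed) count > 0 in function 'fitLine2D_wods'
```

```bash
cat > m.py <<'E'
from h import *
z=np.load('top0.npz');p,d=z['p'],z['d'];W=cloud('top',d)
s=np.load('side0.npz');ps,ds=s['p'],s['d'];S=cloud('side',ds)
def yaw(P):
    if len(P)<10:return None
    vx,vy,x,y=cv2.fitLine(P[:,:2].astype(np.float32),cv2.DIST_HUBER,0,.01,.01).ravel().tolist()
    a=np.degrees(np.arctan2(vy,vx))%180-90;return round(a,2),round(x,1),round(y,1)
def sel(W,p,box,f,e=1):
    u0,u1,v0,v1=box;m=np.zeros(p.shape[:2],np.uint8);h=cv2.cvtColor(p,cv2.COLOR_RGB2HSV).astype(int)
    m[v0:v1,u0:u1]=f(h,W)[v0:v1,u0:u1]
    if e:m=cv2.erode(m,np.ones((3,3)))
    return W[m>0]
lip=lambda h,W:(h[...,0]>10)&(h[...,0]<30)&(h[...,1]>100)&(abs(W[...,2]-53)<6)
pk=lambda h,W:((h[...,0]>160)|(h[...,0]<4))&(h[...,1]>60)&(W[...,2]>50)
A=sel(W,p,(280,350,225,265),lip,0);B=sel(S,ps,(305,370,230,265),lip,0)
F=sel(W,p,(300,380,150,205),pk);G=sel(S,ps,(270,345,150,225),pk)
for X in(A,B):print('lip',len(X),yaw(X),np.median(X,0).round(1))
for X in(F,G):
    for lo in range(50,160,20):
        Y=X[(X[:,2]>=lo)&(X[:,2]<lo+20)]
        if len(Y)>10:print(lo,len(Y),yaw(Y),np.median(Y,0).round(1))
a=np.radians(-27.5);ex=np.array([np.cos(a),np.sin(a)]);ey=np.array([-ex[1],ex[0]])
for n,X in(('lipT',A),('lipS',B),('flT',F),('flS',G)):
    q=X[:,:2];print(n,'x',np.percentile(q@ex,[3,50,97]).round(1),'y',np.percentile(q@ey,[3,50,97]).round(1))
for n,q in(('flask',[495,-146]),('tub',[640,166]),('bangle',[657,-83])):print(n,np.dot(q,ex),np.dot(q,ey))
E
python3 m.py
```

```text
lip 417 (np.float64(-24.95), 485.5, 62.2) [485.9  62.4  53. ]
lip 378 (np.float64(-24.75), 484.0, 65.8) [484.5  66.2  52.8]
50 114 (np.float64(-24.87), 599.3, 9.8) [599.6  10.4  63.5]
70 186 (np.float64(-25.08), 602.7, 8.7) [602.9   9.   80. ]
90 191 (np.float64(-24.89), 606.0, 5.7) [605.4   4.5 100.3]
110 213 (np.float64(-25.07), 610.3, 5.5) [610.7   6.7 120.4]
130 226 (np.float64(-24.85), 613.8, 2.6) [613.9   2.8 140.1]
150 33 (np.float64(-24.78), 616.5, 3.6) [ 6.148e+02 -6.000e-01  1.509e+02]
50 219 (np.float64(-24.48), 598.6, 9.9) [598.2   9.1  61.8]
70 298 (np.float64(-24.78), 602.0, 8.9) [602.1   9.7  80. ]
90 309 (np.float64(-25.03), 605.9, 7.0) [606.    7.6  99.4]
110 323 (np.float64(-24.67), 609.1, 4.4) [609.2   3.9 119.5]
130 330 (np.float64(-24.73), 613.5, 3.9) [613.8   4.1 139.7]
lipT x [394.  402.  409.9] y [223.2 278.9 335.7]
lipS x [392.1 398.7 408.9] y [225.1 281.9 335.3]
flT x [525.6 536.3 546. ] y [241.6 285.7 330.1]
flS x [524.5 535.  544.9] y [240.1 286.1 330.3]
flask 506.48565995553474 99.06198190732144
tub 491.0366634370463 442.76291077800647
bangle 621.0912522965995 229.74693974162489
```

Request:
carry_out([
  [0,0,-0.03,0,0.45],
  [0.571,-0.325,-0.03,51.6,0.45],
  [0.571,-0.325,-0.03,51.6,0.45],
  [0.571,-0.325,-0.03,51.6,0.45],
  [0.571,-0.325,-0.03,51.6,0.45],
  [0.571,-0.325,-0.03,51.6,0.45],
  [0.571,-0.325,-0.03,51.6,0.45],
  [0.571,-0.325,-0.03,51.6,0.45],
  [0.571,-0.325,-0.03,51.6,0.45],
  [0.571,-0.325,-0.03,51.6,0.45],
  [0.571,-0.325,-0.03,51.6,0.45],
  [0.571,-0.325,-0.03,51.6,0.45],
  [0.571,-0.325,-0.03,51.6,0.45],
  [0.571,-0.325,-0.03,51.6,0.45],
  [0.571,-0.325,-0.03,51.6,0.45],
  [0.571,-0.325,-0.03,51.6,0.45],
])

```text
t: 2.1
eef_pos: [644.6, -11.9, 434.9]
tcp_rot: [3.142, -0.0, -0.435]
ft_force: [0.2, -0.2, -0.2]
opening: 0.449
grip_force: 0.0
```

Request:
carry_out([
  [0,0,0.055,0,0.45],
  [0,0,0.108,0,0.45],
  [0,0,0.108,0,0.45],
  [-0.008,0,0.108,0,0.45],
  [-0.014,0,0.108,0,0.45],
  [-0.02,0,0.108,0,0.45],
  [-0.026,0,0.108,0,0.45],
  [-0.032,0,0.108,0,0.45],
  [-0.038,0,0.108,0,0.45],
  [-0.044,0,0.108,0,0.45],
  [-0.05,0,0.107,0,0.45],
  [-0.055,0,0.106,0,0.45],
  [-0.059,0,0.105,0,0.45],
  [-0.063,0,0.106,0,0.45],
  [-0.067,0,0.107,0,0.45],
  [-0.071,0,0.108,0,0.45],
  [-0.075,0,0.109,0,0.45],
])

```text
t: 4.22
eef_pos: [576.7, 20.7, 325.6]
tcp_rot: [3.141, 0.0, -0.434]
ft_force: [0.1, -0.2, -0.6]
opening: 0.45
grip_force: 0.2
```

```bash
python3 - <<'E'
from h import *
p,d=grab('side','side1');cv2.imwrite('pics/side1c.png',cv2.resize(p[130:290,200:440,::-1],None,fx=3,fy=3))
E
```

```text
(no output)
```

View pics/side1c.png

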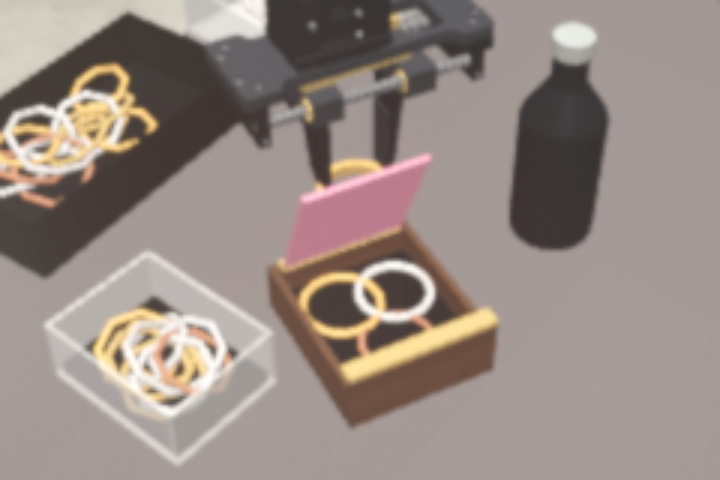

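Request:
carry_out([
  [-0.008,0,0.003,0,0.45],
  [-0.016,0,0.007,0,0.45],
  [-0.023,0,0.0115,0,0.45],
  [-0.03,0,0.0165,0,0.45],
  [-0.0365,0,0.022,0,0.45],
  [-0.0425,0,0.0285,0,0.45],
  [-0.048,0,0.035,0,0.45],
  [-0.0525,0,0.042,0,0.45],
  [-0.0565,0,0.0495,0,0.45],
  [-0.06,0,0.0575,0,0.45],
  [-0.062,0,0.064,0,0.45],
  [-0.064,0,0.0705,0,0.45],
  [-0.0655,0,0.077,0,0.45],
  [-0.0655,0,0.077,0,0.45],
])

```text
t: 6.02
eef_pos: [517.3, 48.1, 248.2]
tcp_rot: [3.141, 0.001, -0.434]
ft_force: [0.7, -0.3, 0.9]
opening: 0.446
grip_force: 0.0
```

```bash
python3 - <<'E'
from h import *
p,d=grab('side','side2');cv2.imwrite('pics/side2c.png',cv2.resize(p[130:290,200:440,::-1],None,fx=3,fy=3))
E
```

```text
(no output)
```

View pics/side2c.png

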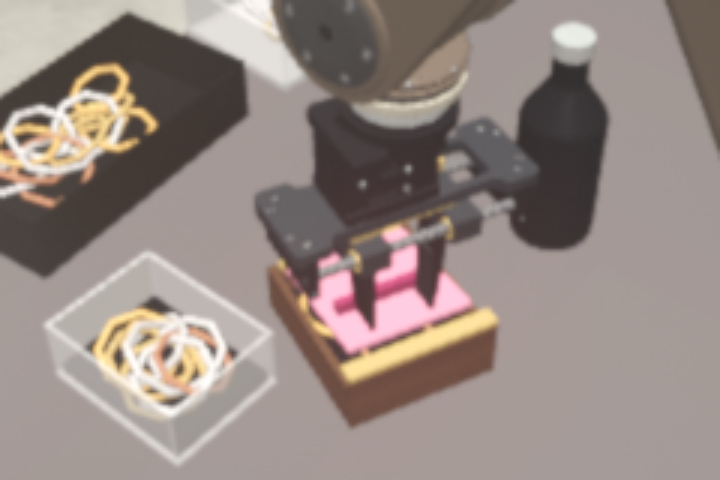

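The flap is nearly flat (edge at crop ~(400,330)), with a gap to the lip, and the fingers are between ridge and edge. Next I press it flat.

Request:
carry_out([
  [-0.0005,0,0.003,0,0.45],
  [-0.001,0,0.006,0,0.45],
  [-0.001,0,0.009,0,0.45],
  [-0.001,0,0.011,0,0.45],
  [-0.001,0,0.0125,0,0.45],
  [-0.001,0,0.0135,0,0.45],
  [-0.001,0,0.0135,0,0.45],
])

```text
t: 6.95
eef_pos: [516.5, 48.6, 235.2]
tcp_rot: [3.141, 0.0, -0.434]
ft_force: [-0.5, -0.2, 0.0]
opening: 0.454
grip_force: 0.2
```

Request:
carry_out([
  [0,0,0.0005,0,0.45],
  [0,0,0.001,0,0.45],
  [0,0,0.001,0,0.45],
])

```text
t: 7.32
eef_pos: [516.5, 48.5, 234.3]
tcp_rot: [3.142, -0.0, -0.434]
ft_force: [-1.0, -0.1, 2.9]
opening: 0.447
grip_force: 1.8
```

Request:
carry_out([
  [0,0,-0.013,0,0.45],
  [0,0,-0.03,0,0.45],
  [0,0,-0.03,0,0.45],
  [0.02,0,-0.03,0,0.45],
  [0.041,0,-0.03,0,0.45],
  [0.041,0,-0.03,0,0.45],
])

```text
t: 8.07
eef_pos: [554.3, 30.9, 263.8]
tcp_rot: [-3.142, -0.0, -0.435]
ft_force: [-0.8, 0.2, 0.0]
opening: 0.451
grip_force: 0.0
```

```bash
python3 - <<'E'
from h import *
a=np.radians(-24.9);ex=np.array([np.cos(a),np.sin(a)]);ey=np.array([-ex[1],ex[0]])
p,d=grab('side','side3');cv2.imwrite('pics/side3c.png',cv2.resize(p[200:280,280:380,::-1],None,fx=7,fy=7))
e=env.state()['eef_pos'];print('tool',e[:2]@ex,e[:2]@ey)
for n,(u0,u1,v0,v1) in(('side',(290,370,205,270)),('top',(285,375,175,262))):
    if n=='top':p,d=grab('top','top3')
    W=cloud(n,d);h=cv2.cvtColor(p,cv2.COLOR_RGB2HSV).astype(int);B=np.zeros(d.shape,bool);B[v0:v1,u0:u1]=1
    pk=B&((h[...,0]>160)|(h[...,0]<4))&(h[...,1]>60)
    lp=B&(h[...,0]>10)&(h[...,0]<30)&(h[...,1]>100)&(abs(W[...,2]-53)<5)
    for k,m in(('flat',pk&(abs(W[...,2]-45)<4)),('ridge',pk&(abs(W[...,2]-55)<3)),('lip',lp)):
        P=W[m]
        if len(P)>9:print(n,k,len(P),'x',np.percentile(P[:,:2]@ex,[2,50,98]).round(1),'y',np.percentile(P[:,:2]@ey,[2,50,98]).round(1),'z',np.median(P[:,2]).round(1))
E
```

```text
tool 488.90492024873294 261.3635739267443
side flat 180 x [438.2 477.7 531.1] y [208.9 264.  309.7] z 44.6
side ridge 121 x [460.8 465.3 470. ] y [222.  259.2 298.5] z 54.3
side lip 135 x [405.  406.9 414. ] y [205.5 261.1 319. ] z 52.1
```

View pics/side3c.png

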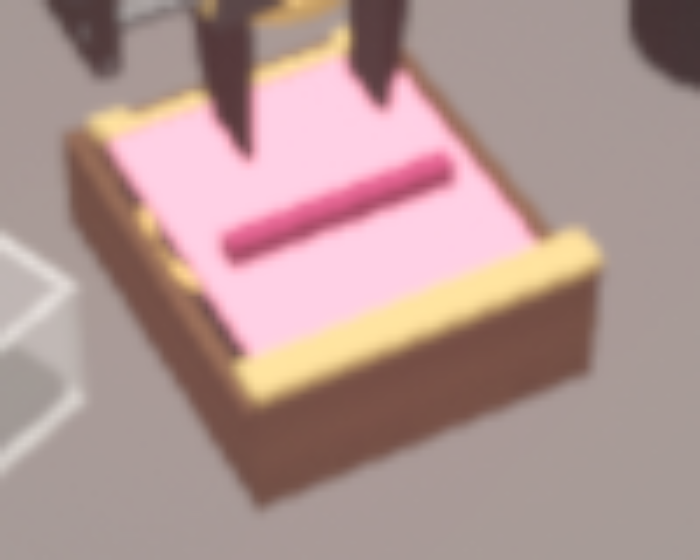

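The flap is flat, the ridge runs from (225,245) to (450,165) in the crop, and the fingers hover on its hinge side. I'll descend and push it.

Request:
carry_out([
  [0,0,0.015,0,0.45],
  [0,0,0.025,0,0.45],
  [0,0,0.025,0,0.45],
  [-0.004,0,0.025,0,0.45],
  [-0.007,0,0.025,0,0.45],
  [-0.009,0,0.025,0,0.45],
  [-0.011,0,0.025,0,0.45],
  [-0.013,0,0.025,0,0.45],
  [-0.015,0,0.025,0,0.45],
  [-0.017,0,0.025,0,0.45],
  [-0.019,0,0.025,0,0.45],
  [-0.019,0,0.025,0,0.45],
])

```text
t: 9.68
eef_pos: [536.3, 39.4, 239.2]
tcp_rot: [3.141, 0.0, -0.434]
ft_force: [0.7, -0.8, 0.2]
opening: 0.452
grip_force: 0.3
```

Request:
carry_out([
  [-0.0015,0,0,0,0.45],
  [-0.003,0,0,0,0.45],
  [-0.004,0,0,0,0.45],
  [-0.005,0,0,0,0.45],
  [-0.005,0,0,0,0.45],
])

```text
t: 10.3
eef_pos: [532.3, 41.3, 239.4]
tcp_rot: [-3.141, -0.001, -0.434]
ft_force: [4.9, -2.8, -1.0]
opening: 0.453
grip_force: 2.6
```

```bash
cat > m4.py <<'E'
from h import *
import sys
a=np.radians(-24.9);ex=np.array([np.cos(a),np.sin(a)]);ey=np.array([-ex[1],ex[0]])
t=sys.argv[1];p,d=grab('side','side'+t);cv2.imwrite(f'pics/side{t}c.png',cv2.resize(p[200:280,280:380,::-1],None,fx=7,fy=7))
s=env.state();e=s['eef_pos'];print('tool',e[:2]@ex,e[:2]@ey,'f',s['ft_force'][:2]@ex)
u0,u1,v0,v1=290,370,205,270
W=cloud('side',d);h=cv2.cvtColor(p,cv2.COLOR_RGB2HSV).astype(int);B=np.zeros(d.shape,bool);B[v0:v1,u0:u1]=1
pk=B&((h[...,0]>160)|(h[...,0]<4))&(h[...,1]>60)
lp=B&(h[...,0]>10)&(h[...,0]<30)&(h[...,1]>100)&(abs(W[...,2]-53)<5)
for k,m in(('flat',pk&(abs(W[...,2]-45)<4)),('ridge',pk&(abs(W[...,2]-55)<3)),('lip',lp)):
    P=W[m]
    if len(P)>9:print(k,len(P),'x',np.percentile(P[:,:2]@ex,[2,50,98]).round(1),'y',np.percentile(P[:,:2]@ey,[2,50,98]).round(1),'z',np.median(P[:,2]).round(1))
E
python3 m4.py 4
```

```text
tool 465.43650273009996 261.61463722649484 f 4.584448227599691
flat 183 x [435.8 461.2 513. ] y [209.1 262.2 309.7] z 44.8
ridge 132 x [442.8 447.9 465.3] y [222.4 260.7 298.2] z 54.3
lip 133 x [401.5 403.9 407.7] y [205.4 263.7 319.3] z 52.4
```

View pics/side4c.png

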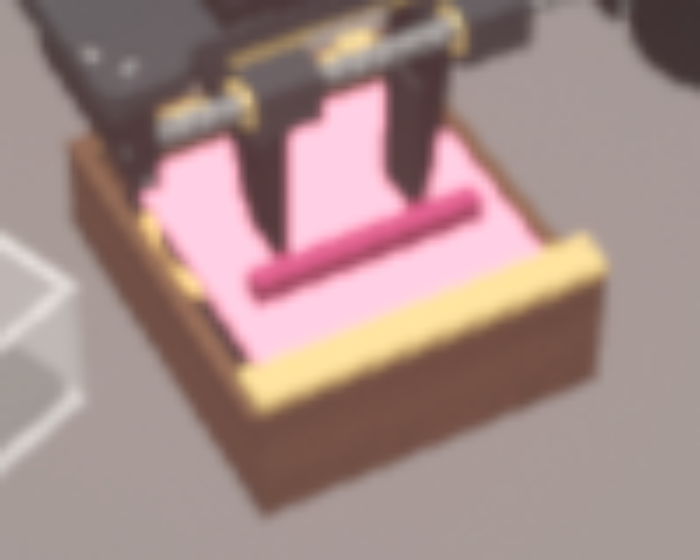

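The ridge moved 17 mm and the lip about 3 mm, so the slide is about 14.5 mm, at its stop. I'll back off and lift clear.

Request:
carry_out([
  [0.004,0,0,0,0.45],
  [0.008,0,0,0,0.45],
  [0.008,0,0,0,0.45],
  [0.008,0,-0.05,0,0.45],
  [0.008,0,-0.11,0,0.45],
  [0.008,0,-0.17,0,0.45],
  [0.12,0,-0.23,0,0.45],
  [0.12,0,-0.23,0,0.45],
  [0.12,0,-0.23,0,0.45],
  [0.12,0,-0.23,0,0.45],
])

```text
t: 11.6
eef_pos: [640.4, -8.9, 468.2]
tcp_rot: [3.141, 0.002, -0.434]
ft_force: [-1.0, 0.1, 0.6]
opening: 0.446
grip_force: 0.0
```

```bash
python3 m4.py 5
```

```text
tool 584.2866924322634 261.6671457855928 f -0.5428567560495341
flat 254 x [431.8 461.6 514.2] y [209.  259.2 309.6] z 44.9
ridge 120 x [443.2 447.6 452.8] y [221.  262.1 299.6] z 54.4
lip 199 x [402.1 404.6 414.6] y [205.3 260.2 318.8] z 52.7
```

View pics/side5.png

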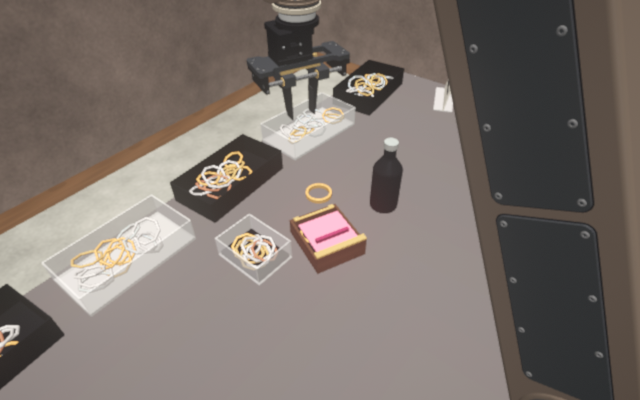

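The case is closed at (328,237), the flap edge is under the lip, the bystanders are where they were, and the arm is clear.

```bash
python3 -c "
from cell import env
print(env.job_done())"
```

```text
the job is handed in; nothing more can be done
None
```

The case is closed and the job is handed in: the flap lies flat with its edge about 14.5 mm slid in under the brass lip, the case moved about 3 mm, and the flask, tub and bangle look unmoved; no verdict was returned.

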